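Load the last part, then peel a clinging lid off its stack and present it over the tray

TASK

Put the loose tabbed block into the empty nest of the inspection tray, flat on the floor with its tab in the notch, and let go of it. Then take the top lid from the stack of clinging lids by its upright fin: raise that corner first while the opposite corner still rests on the stack, so that the lid peels off and the stack stays where it is. Finish holding the lid by the fin, still and roughly level, lined up with the tray and centred about a hand's breadth (10 cm) above its rim, touching nothing else; do not put it down or let go, and leave the other things alone.

Things in the scene. Friction and masses are not known exactly. Their poses are not given: they have to be found in the camera images.
- block: the loose machined aluminium block standing on the table: body 28 (its x) x 44 (its y) x 30 mm high, plus a tab 12 mm wide, 10 mm long and 14 mm high on its +y end, at the foot. Origin: centre of the underside of the 28 x 44 body; z up. About 110 g. It may face any way. An identical block already sits in the tray's other nest: leave that one
- block_tab (a point): centre of the tab's underside, 27 mm along +y from the block's origin
- tray: fixed grey plastic inspection tray, open on top, outside 170 (x) x 120 (y) x 38 mm high, walls 4 mm, floor 4 mm thick; two nests of 10 mm high ribs on the floor, at x = +41 mm (empty) and x = -41 mm (holding the identical block). Origin: centre of the underside
- nest (a point): centre of the empty nest on the tray's floor, where the block's origin belongs, at (41, -5, 4) mm in the tray's frame, same axes as the tray. The nest has 3 mm clearance on each side in x and 4 mm in y; its ribs are 5 mm thick and 10 mm high. The nearest tray wall is 26 mm from the seated block's side
- nest_notch (a point): the notch for the tab, on the tray's floor 27 mm along the tray's +y from the nest's centre; 18 mm wide, open at its +y end
- tray_rim (a point): centre of the tray's mouth at rim height (38 mm above the table), axes of the tray
- stack: loose stack of nested grey formed lids under the top lid, 170 (x) x 120 (y) mm, on a steel base plate 186 x 136 x 6 mm that belongs to it; 40 mm high in all, about 1.6 kg, standing loose on the table, so it can be dragged or tipped. The next lid's fin stays inside the top lid's hollow fin and shows once that is off. Origin: centre of the underside
- stack_top (a point): centre of the stack's top, 40 mm above its underside, where the top lid's plate rests; axes of the stack
- lid: the top lid of the stack, grey rigid plastic, about 90 g: plate 170 (x) x 120 (y) x 3 mm with an 8 mm deep skirt. Origin: centre, at the lower edge of the skirt; the plate's underside is 8 mm and its upper face 11 mm above that. Nested square on the stack. It clings to the stack near its four corners: about 1 to 3 N each, up to 10 N in all if pulled straight up, each corner letting go once raised 4 to 6 mm
- lid_fin (a point): middle of the top edge of the lid's fin: an upright plate 10 mm thick, 30 mm long and 34 mm high on the lid's upper face at its (-x, -y) corner, standing along the lid's diagonal, i.e. its length points from the lid's centre to that corner. The fin's middle is 80 mm from the lid's centre, at (-65, -46) mm; its top is 45 mm above the lid's origin
- lid_near (a point): the lid's corner by the fin (-85, -60 mm), at the plate's underside
- lid_far (a point): the lid's opposite corner (+85, +60 mm), at the plate's underside
- nested_block: the identical block already in the tray's other nest; leave it
- ring_gauge: steel ring gauge, 42 mm across and 16 mm high; origin at its underside; a bystander, leave alone
- hex_key: steel L-shaped hex key lying flat, 110 mm long and 7 mm thick; origin at the middle of its long leg; a bystander, leave alone
- pin_gauge: upright steel gauge cylinder, 32 mm across, 45 mm high; origin at its underside; a bystander, leave alone
- gauge_block: small upright steel gauge block, 35 x 9 x 30 mm; origin at its underside; a bystander, leave alone
Things that resemble listed ones, but are neither listed nor needed, are in the scene too. Leave any yellow look-alike of the lid alone. What is shaped like the block but blue is not meant.

How it is judged (in metres and radians):
On the way, in this order (a step that is already met when the one before it is completed fails the run):
1. the loose block sits flat in the empty nest, tab in the notch, and is let go (horizontal distance between block and nest below 0.006 m and z of block in the frame of nest below 0.004 m and horizontal distance between block_tab and nest_notch below 0.008 m and angle between block's own z axis and vertical below 0.12 rad and contact force between block and the fingers below 0.05 N), for 0.2 s.
2. the lid's fin corner is raised at least 12 mm while the opposite corner still rests on the stack (z of lid_near in the frame of stack_top above 0.012 m and z of lid_far in the frame of stack_top below 0.006 m and contact force between lid and the fingers above 0.3 N), for 0.1 s.
At the end, for the whole second after the job is handed in: Block flat in its nest within 6 mm, tab in notch, free. Lid held by the fingers alone, still, within 17 degrees of level and 20 of the tray's direction (either way round), centred within 40 mm of the tray, 50 to 180 mm above its rim. Stack flat, within 30 mm of its start (all of step 1 and contact force between lid and the fingers above 0.3 N and contact force between lid and tray below 0.05 N and contact force between lid and stack below 0.05 N and contact force between lid and block below 0.05 N and z of lid in the frame of tray_rim between 0.05 and 0.18 m and horizontal distance between lid and tray_rim below 0.04 m and angle between lid's own z axis and vertical below 0.3 rad and angle between the x axis of lid and the x axis of tray, either way round below 0.35 rad and linear speed of lid below 0.03 m/s and distance of stack_top from where it was at the start of the episode below 0.03 m and angle between stack's own z axis and vertical below 0.05 rad); the arm keeps its last pose, push and grip.
It fails at once if the stack is dragged, lifted or tipped (more than 30 mm) (distance of stack_top from where it was at the start of the episode above 0.03 m).
It fails at once if the block already in the tray is disturbed (distance of nested_block from where it was at the start of the episode above 0.015 m).
It fails at once if a bystander (ring gauge, hex key, gauge cylinder, gauge block) is moved more than 30 mm (distance of any of ring_gauge, hex_key, pin_gauge, gauge_block from where it was at the start of the episode above 0.03 m).
It also fails if it takes over 56 s, if anything falls off the work surface, if the arm or the gripper's body presses on something with over 40 N, if the wrist force passes 120 N, or if a joint passes its speed limit or range.

ROBOT

A 7-joint arm with a two-finger parallel gripper is mounted at the origin on the work surface. World frame = base frame: x ahead of the robot, y to its left, z up, the work surface at z = 0. Lengths are in mm, angles in degrees, forces in N, time in s.
With the tool pointing down it reaches from about 425 to 875 mm from the base axis. Payload 4.7 kg.
Tool frame: the origin (TCP) lies midway between the tips of the shut fingers; the grasp point (between the pads) lies 19 mm behind it; z points along the fingers, y is the line along which they close (so a half turn about z gives the same grasp; the last joint's range is limited). The gripper opens to 87 mm and grips with 3 to 60 N. Pads are 19 mm wide; open, the fingers measure 117 mm over their backs; the gripper's body (75 mm by 190 mm) begins 51 mm behind the grasp point.
Start: joints at [-70.353, 18.392, -4.016, 83.108, 1.295, 78.541, -3.26], TCP at [209.918, 615.191, 222.587] pointing down, gripper open.
Joint ranges: [-163.93, 163.93], [-17.29, 119.83], [-79.2, 71.16], [3.27, 140.29], [-89.18, 269.18], [5.43, 117.66], [-154.24, 154.24]. Speed limits (degrees/s): [147.25, 147.25, 180, 180, 180, 180, 180].

INTERFACE

Orientations are given as [roll, pitch, yaw] about the fixed x, y, z axes, in that order (R = Rz(yaw) Ry(pitch) Rx(roll)).
In Python, from station import ctrl, viewer gives the robot as it stands.
- The arm moves only by the tool drive_tool, never from a script. Its argument "deltas" is a list of rows, each a list of 7 numbers: the turn, a rotation vector about the tool's x, y, z in degrees, then the shift along the tool's x, y, z in m, then the opening in per cent of the stroke, from 0 (shut) to 100 (fully open). A call has 1 to 10 rows; each row is the pose to reach, as a shift and turn from the pose commanded when the call began, along the tool's axes at that moment; what a row does not reach only later rows make up. A row lasts 1/8 s, in which the tool goes at most 62.5 mm and 10.7 degrees, less where a joint would pass 70% of its speed; a pose out of reach is approached as far as the arm can. A call with a gripper value outside its range is refused whole. The fingers move at their own pace and stop on an object; "grip_force" is the grip in N (left out, the last holds). Time passes only in rows, so rows that repeat a pose let the fingers close. It gives the time, the measured TCP pose, the force, the opening and the grip force at its end, in the units of the state.
- ctrl.observe(): the state, without advancing time (a new reading comes with each control period).
- viewer.snapshot(name): name is "side" or "top" or "wrist"; returns a dict with "img" (400x640x3 uint8, blue, green, red), "vertical_fov" (degrees; the focal length in pixels is half the picture's height over the tangent of half this angle, whatever the lens; pixels are square), "cx", "cy" (the principal point, pixels), "k1" (the pictures are not rectified: a ray, as slopes to the right and down, at radius r is drawn at 1 + k1 r^2 times it, then the intrinsics apply), "xyz" and "attitude" of the camera in the world. Camera axes: x right, y up, looking along -z (the intrinsics and any distortion apply to the point x, -y, -z); pixel columns grow to the right and rows downward; lengths in mm; the calibration is good to about 2 mm. A picture is of the moment at which its call begins. There is no depth.
- ctrl.job_done(): hands the job in; it is judged then, once.
The state is a dict: "time": time; "joint_positions": joint angles; "joint_vel": joint speeds; "effort": joint torques, N m; "tool_pos": TCP position; "tcp_rot": TCP orientation; "force": force on the tool from outside, world axes, zero at the start; "torque": the same for the moment, N m; "grip_width": finger opening in mm; "finger_force": force on a finger pad.
Only numpy, scipy, OpenCV 4.12 (cv2) and the standard library are available. Lean on these libraries where they do the work, as an engineer would, in place of code of your own. Each camera call takes 0.05 s, during which the arm holds its last target. There are 200 camera calls.

## Working session

There is one attempt and no reset: what is moved stays moved. The work goes in short steps, Python scripts to look and compute and a tool call to move; the robot and the scene stay as the last step left them, time stands still between calls to the robot, and variables do not carry over. Pictures are saved under pics/ and viewed, at most 13 in all, crops included, and the job is handed in when it is done.

Besides the shell and the picture viewer there is one more tool, called after ">>>" by a JSON object that holds its "name" and its "arguments", one argument or row to a line. drive_tool: Moves the arm, as the interface text tells. Its arguments: {"type":"object","properties":{"deltas":{"type":"array"},"grip_force":{"type":"number"}},"required":["deltas"]}

```bash
mkdir -p pics; ls; python3 - <<'E'
from station import ctrl, viewer
import cv2,pickle
print(ctrl.observe())
for n in ("side","top","wrist"):
    s=viewer.snapshot(n); cv2.imwrite(f"pics/{n}0.png",s["img"]); pickle.dump(s,open(f"{n}0.pkl","wb"))
    print(n,{k:v for k,v in s.items() if k!="img"})
E
```

```text
pics
{'time': 0.0, 'joint_positions': array([-70.3539833 ,  18.43879972,  -4.01434494,  83.17754912,
         1.29334911,  78.54215129,  -3.26089341]), 'joint_vel': array([-0.02706183,  0.04259537, -0.11110437, -0.04551857, -0.01628459,
       -0.02897886,  0.05564345]), 'effort': array([-8.14252562e-04, -4.91283739e+01, -4.04363852e-01, -3.12530279e+01,
       -6.39329106e-02,  4.37381922e-02,  1.74016427e-04]), 'tool_pos': array([209.74523175, 614.610758  , 221.44112244]), 'tcp_rot': array([-1.79886653e+02,  4.74535889e-03,  1.61161447e+02]), 'force': array([0.15889194, 0.13753606, 0.64343053]), 'torque': array([0.03227344, 0.01377131, 0.03441883]), 'finger_force': 0.0, 'grip_width': 87.02551192416554}
side {'vertical_fov': 46.403331092889914, 'cx': 318.8221293387975, 'cy': 197.79248861914496, 'k1': -0.041958418925435594, 'xyz': array([ 401.25867657, -760.19496577, 1076.28723397]), 'attitude': array([37.45195452, -0.33716577, -9.00211094])}
top {'vertical_fov': 54.0503602917103, 'cx': 322.56113656904904, 'cy': 203.88694867028522, 'k1': -0.031231494621391066, 'xyz': array([ 449.82962478,   18.00601432, 1365.99071499]), 'attitude': array([  3.45068837,  -0.91026209, -88.4888541 ])}
wrist {'vertical_fov': 63.119353457129, 'cx': 319.155022288983, 'cy': 202.77778441172057, 'k1': -0.05826913972132205, 'xyz': array([141.62105883, 638.5925968 , 384.34183538]), 'attitude': array([-15.45902847,   0.07578226,  71.20575543])}
```

View pics/top0.png

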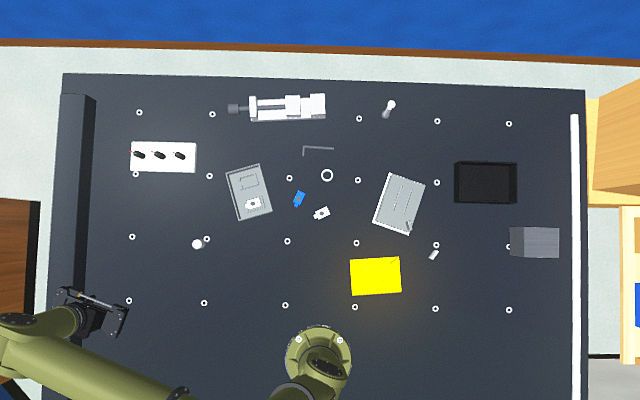

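View pics/side0.png

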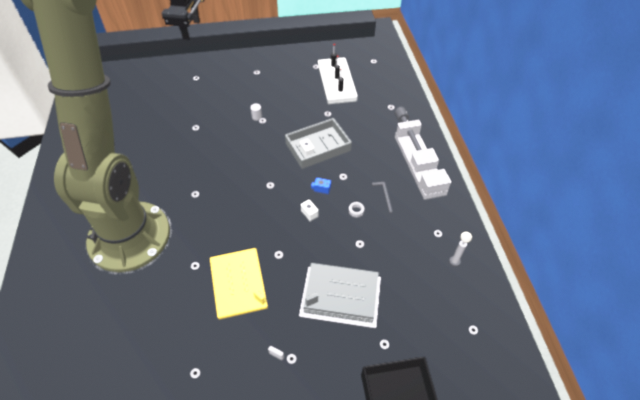

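Top view: tray at (248,192) with the nested block at (253,203), loose block (321,213), blue decoy (299,198), stack (400,204) with its fin near (408,225), yellow lid (375,275). Next I'll write helpers and get contours.

```bash
cat > h.py <<'E'
import numpy as np, cv2, pickle
from scipy.spatial.transform import Rotation as R
def K(s):
    f=200/np.tan(np.radians(s["vertical_fov"]/2)); return np.array([[f,0,s["cx"]],[0,f,s["cy"]],[0,0,1]])
def rot(s): return R.from_euler("xyz",s["attitude"],degrees=True).as_matrix()@np.diag([1,-1,-1])
D=lambda s: np.array([s["k1"],0,0,0.])
def cast(s,px,z):
    px=np.array(px,float).reshape(-1,1,2)
    u=cv2.undistortPoints(px,K(s),D(s))[:,0]
    d=np.c_[u,np.ones(len(u))]@rot(s).T
    return s["xyz"]+d*((z-s["xyz"][2])/d[:,2])[:,None]
def proj(s,P):
    Rm=rot(s); return cv2.projectPoints(np.array(P,float).reshape(-1,1,3),cv2.Rodrigues(Rm.T)[0],-Rm.T@s["xyz"],K(s),D(s))[0][:,0]
def rect(s,mask,z,amin=30):
    for c in cv2.findContours(mask.astype(np.uint8),cv2.RETR_EXTERNAL,cv2.CHAIN_APPROX_NONE)[0]:
        if cv2.contourArea(c)<amin: continue
        P=cast(s,c[:,0,:],z)[:,:2].astype(np.float32); (cx,cy),(w,h),a=cv2.minAreaRect(P)
        print("px",c[:,0].mean(0).round(),"ctr",round(cx,1),round(cy,1),"wh",round(w,1),round(h,1),"ang",round(a,1))
E
python3 - <<'E'
from h import *
for n,(x0,x1,y0,y1) in {"top":(215,440,135,250)}.items():
    s=pickle.load(open(n+"0.pkl","rb")); c=s["img"][y0:y1,x0:x1]
    cv2.imwrite("pics/topc.png",cv2.resize(c,None,fx=3.5,fy=3.5,interpolation=cv2.INTER_CUBIC))
    hsv=cv2.cvtColor(s["img"],cv2.COLOR_BGR2HSV); m=np.zeros(hsv.shape[:2],bool); m[y0:y1,x0:x1]=1
    for z in (0,38,30,50):
        print(z); rect(s,m&(hsv[...,2]>90)&(hsv[...,1]<90),z)
s=pickle.load(open("side0.pkl","rb")); hsv=cv2.cvtColor(s["img"],cv2.COLOR_BGR2HSV); m=np.zeros(hsv.shape[:2],bool); m[110:330,280:400]=1
print("side");rect(s,m&(hsv[...,2]>90)&(hsv[...,1]<90),38)
E
```

```text
0
px [356. 243.] ctr 400.8 -121.6 wh 23.2 20.3 ang 28.0
px [287. 241.] ctr 400.5 118.4 wh 20.7 20.8 ang 1.5
px [321. 213.] ctr 500.9 3.1 wh 32.6 59.4 ang 26.0
px [436. 182.] ctr 621.0 -399.7 wh 21.3 21.5 ang 1.7
px [289. 178.] ctr 620.3 118.3 wh 21.2 21.0 ang 1.8
px [399. 204.] ctr 541.1 -269.1 wh 143.8 190.3 ang 72.1
px [327. 175.] ctr 634.7 -14.4 wh 42.4 42.1 ang 1.5
px [264. 168.] ctr 620.2 168.2 wh 302.9 422.8 ang 1.6
38
px [356. 243.] ctr 402.2 -117.8 wh 22.6 19.7 ang 28.0
px [287. 241.] ctr 401.9 115.6 wh 20.2 20.3 ang 1.5
px [321. 213.] ctr 499.5 3.5 wh 31.7 57.8 ang 26.0
px [436. 182.] ctr 616.3 -388.1 wh 20.7 20.9 ang 1.7
px [289. 178.] ctr 615.6 115.6 wh 20.6 20.4 ang 1.8
px [399. 204.] ctr 538.5 -261.1 wh 139.8 185.0 ang 72.1
px [327. 175.] ctr 629.5 -13.5 wh 41.2 40.9 ang 1.5
px [264. 168.] ctr 615.4 164.0 wh 294.5 411.1 ang 1.6
30
px [356. 243.] ctr 401.9 -118.6 wh 22.7 19.8 ang 28.0
px [287. 241.] ctr 401.6 116.2 wh 20.3 20.4 ang 1.5
px [321. 213.] ctr 499.8 3.5 wh 31.9 58.1 ang 26.0
px [436. 182.] ctr 617.3 -390.5 wh 20.8 21.1 ang 1.7
px [289. 178.] ctr 616.6 116.1 wh 20.7 20.5 ang 1.8
px [399. 204.] ctr 539.1 -262.8 wh 140.7 186.1 ang 72.1
px [327. 175.] ctr 630.6 -13.7 wh 41.5 41.2 ang 1.5
px [264. 168.] ctr 616.4 164.9 wh 296.2 413.6 ang 1.6
50
px [356. 243.] ctr 402.6 -116.5 wh 22.4 19.5 ang 28.0
px [287. 241.] ctr 402.3 114.7 wh 20.0 20.1 ang 1.5
px [321. 213.] ctr 499.1 3.7 wh 31.4 57.3 ang 26.0
px [436. 182.] ctr 614.8 -384.4 wh 20.5 20.8 ang 1.7
px [289. 178.] ctr 614.1 114.7 wh 20.4 20.2 ang 1.8
px [399. 204.] ctr 537.7 -258.6 wh 138.6 183.3 ang 72.1
px [327. 175.] ctr 627.9 -13.2 wh 40.8 40.6 ang 1.5
px [264. 168.] ctr 613.9 162.7 wh 291.8 407.4 ang 1.6
side
px [340. 219.] ctr 600.4 3.7 wh 746.7 391.2 ang 81.4
```

View pics/topc.png

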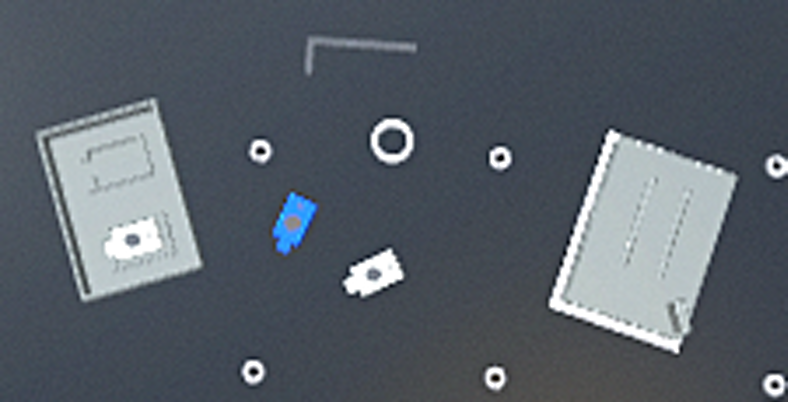

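```bash
cat >> h.py <<'E'
def delta(xyz,yaw,pitch_tool=0):
    from station import ctrl
    o=ctrl.observe(); R0=R.from_euler("xyz",o["tcp_rot"],degrees=True)
    R1=R.from_euler("xyz",[180,0,yaw],degrees=True)*R.from_euler("y",pitch_tool,degrees=True)
    print("t",round(o["time"],2),"at",o["tool_pos"].round(1),o["tcp_rot"].round(1),"w",round(o["grip_width"],1),"F",o["force"].round(1),"j",o["joint_positions"].round(0))
    print("turn",(R0.inv()*R1).as_rotvec(degrees=True).round(2),"shift m",(R0.inv().apply(np.array(xyz)-o["tool_pos"])/1000).round(4))
E
python3 - <<'E'
from h import *
s=pickle.load(open("top0.pkl","rb"))
f=lambda p:np.array(p)/3.5+[215,135]-.36
def show(n,p,z):
    P=cast(s,f(p),z)[:,:2]; d=np.roll(P,-1,0)-P
    print(n,P.round(1).tolist(),"c",P.mean(0).round(1),"len",np.hypot(*d.T).round(1),"ang",np.degrees(np.arctan2(d[:,1],d[:,0])).round(1))
show("tray",[(83,300),(38,133),(155,98),(201,267)],38)
show("lid",[(564,297),(616,135),(737,177),(681,342)],43)
show("fin",[(668,302),(682,334)],70)
delta((502,-1,190),116)
E
```

```text
tray [[467.0, 282.0], [627.9, 332.1], [665.4, 219.7], [501.9, 169.3]] c [565.5 250.8] len [168.6 118.5 171.1 118. ] ang [  17.3  -71.6 -162.8  107.2]
lid [[482.2, -182.2], [641.2, -230.2], [603.5, -349.4], [441.7, -296.6]] c [ 542.2 -264.6] len [166.1 125.  170.3 121.3] ang [ -16.8 -107.6  161.9   70.5]
fin [[479.4, -277.2], [449.4, -291.0]] c [ 464.4 -284.1] len [33. 33.] ang [-155.3   24.7]
t 0.15 at [209.8 614.8 221.7] [-179.9    0.   161.2] w 87.5 F [-0.7 -0.3  0.9] j [-70.  18.  -4.  83.   1.  79.  -3.]
turn [-8.000e-02  4.000e-02  4.516e+01] shift m [-0.4754 -0.4884  0.0325]
```

>>> {"name": "drive_tool", "arguments": {
  "deltas": [
    [0,0,45.2,-0.475,-0.488,0.032,100],
    [0,0,45.2,-0.475,-0.488,0.032,100],
    [0,0,45.2,-0.475,-0.488,0.032,100],
    [0,0,45.2,-0.475,-0.488,0.032,100],
    [0,0,45.2,-0.475,-0.488,0.032,100],
    [0,0,45.2,-0.475,-0.488,0.032,100],
    [0,0,45.2,-0.475,-0.488,0.032,100],
    [0,0,45.2,-0.475,-0.488,0.032,100],
    [0,0,45.2,-0.475,-0.488,0.032,100],
    [0,0,45.2,-0.475,-0.488,0.032,100]
  ]
}}

```text
time: 1.4
tool_pos: [478.1, 49.4, 193.2]
tcp_rot: [179.9, -0.0, 116.0]
force: [1.6, -0.4, -0.7]
grip_width: 86.8
finger_force: 0.0
```

```bash
python3 - <<'E'
from h import *
delta((502,-1,190),116)
E
```

```text
t 1.4 at [478.1  49.4 193.2] [179.9  -0.  116. ] w 86.8 F [ 1.6 -0.4 -0.7] j [-40.  -3.  31. 110.   1.  72.  16.]
turn [ 0.06 -0.02 -0.02] shift m [-0.0558 -0.0005  0.0032]
```

>>> {"name": "drive_tool", "arguments": {
  "deltas": [
    [0,0,0,-0.055,0,0.003,100],
    [0,0,0,-0.055,0,0.003,100],
    [0,0,0,-0.055,0,0.003,100]
  ]
}}

```text
time: 1.78
tool_pos: [501.3, 2.4, 189.9]
tcp_rot: [-180.0, -0.0, 116.0]
force: [-1.2, 0.2, -0.4]
grip_width: 87.2
finger_force: 0.0
```

```bash
python3 - <<'E'
from h import *
from station import ctrl,viewer
s=viewer.snapshot("wrist"); cv2.imwrite("pics/w1.png",s["img"]); pickle.dump(s,open("w1.pkl","wb"))
hsv=cv2.cvtColor(s["img"],cv2.COLOR_BGR2HSV); m=(hsv[...,2]>110)&(hsv[...,1]<90)
rect(s,m,0,500); rect(s,m,30,500)
print(proj(s,[[502,-1,0],[502,-1,30]]))
delta((502,-1,120),116)
E
```

```text
px [523. 372.] ctr 877.7 -110.1 wh 341.9 17.8 ang 28.4
px [304. 290.] ctr 570.1 -136.7 wh 450.9 103.6 ang 26.0
px [573. 268.] ctr 835.4 44.2 wh 142.9 9.2 ang 26.0
px [627. 212.] ctr 842.4 123.1 wh 59.2 124.4 ang 41.7
px [318. 183.] ctr 500.8 1.2 wh 31.8 64.3 ang 26.6
px [496.  20.] ctr 586.2 234.9 wh 201.6 59.2 ang 20.2
px [523. 372.] ctr 843.1 -95.0 wh 312.8 16.3 ang 28.4
px [304. 290.] ctr 561.6 -119.3 wh 412.6 94.8 ang 26.0
px [573. 268.] ctr 804.3 46.2 wh 130.8 8.4 ang 26.0
px [627. 212.] ctr 810.7 118.4 wh 54.2 113.9 ang 41.7
px [318. 183.] ctr 498.2 6.9 wh 29.1 58.8 ang 26.6
px [496.  20.] ctr 576.3 220.7 wh 184.5 54.2 ang 20.2
[[317.70580301 184.34266523]
 [317.59031402 190.54578579]]
t 1.82 at [501.2   3.2 190. ] [-1.800e+02 -1.000e-01  1.161e+02] w 87.2 F [-0.1  0.7 -0.4] j [-37.   1.  34. 107.  -0.  72.  23.]
turn [-0.02 -0.05  0.07] shift m [-0.0042 -0.0011  0.07  ]
```

View pics/w1.png

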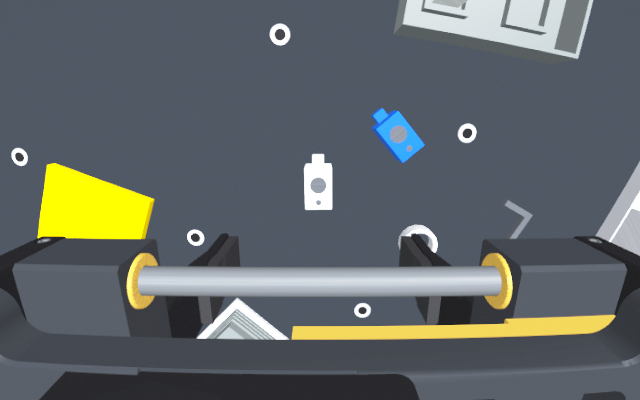

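```bash
python3 - <<'E'
from h import *
s=pickle.load(open("w1.pkl","rb")); hsv=cv2.cvtColor(s["img"],cv2.COLOR_BGR2HSV)
m=((hsv[...,2]>110)&(hsv[...,1]<90)).astype(np.uint8)
sub=m[140:225,290:345]; rows=sub.sum(1); print([(140+i,int(r)) for i,r in enumerate(rows) if r])
ys,xs=np.nonzero(sub[30:60]); print("xmean",xs.mean()+290)
print(proj(s,[[502+12,-1-24,30]]),s["xyz"])
for px,z in (((318,186),30),((318,209.5),30),((318,163.5),30),((318,154),14),((318,154),0)): print(px,z,cast(s,px,z).round(1))
E
```

```text
[(153, 12), (154, 14), (155, 14), (156, 14), (157, 14), (158, 14), (159, 14), (160, 14), (161, 14), (162, 14), (163, 27), (164, 27), (165, 28), (166, 28), (167, 29), (168, 30), (169, 30), (170, 30), (171, 30), (172, 30), (173, 30), (174, 30), (175, 29), (176, 29), (177, 29), (178, 29), (179, 29), (180, 29), (181, 29), (182, 29), (183, 29), (184, 29), (185, 29), (186, 29), (187, 29), (188, 29), (189, 29), (190, 29), (191, 29), (192, 29), (193, 29), (194, 29), (195, 29), (196, 29), (197, 29), (198, 29), (199, 29), (200, 29), (201, 29), (202, 29), (203, 29), (204, 29), (205, 29), (206, 29), (207, 29), (208, 29), (209, 29), (210, 14)]
xmean 317.9142857142857
[[317.87224008 215.69384553]] [470.07095229  67.77900305 352.74572951]
(318, 186) 30 [[500.3   3.4  30. ]]
(318, 209.5) 30 [[511.2 -18.9  30. ]]
(318, 163.5) 30 [[490.3  24.   30. ]]
(318, 154) 14 [[486.9  30.8  14. ]]
(318, 154) 0 [[487.6  29.3   0. ]]
```

```bash
python3 - <<'E'
from h import *
delta((501.5,0.8,13),116.5)
E
```

```text
t 1.82 at [501.2   3.2 190. ] [-1.800e+02 -1.000e-01  1.161e+02] w 87.2 F [-0.1  0.7 -0.4] j [-37.   1.  34. 107.  -0.  72.  23.]
turn [-0.02 -0.05 -0.43] shift m [-0.0024 -0.0007  0.177 ]
```

>>> {"name": "drive_tool", "arguments": {
  "deltas": [
    [0,0,-0.4,-0.002,-0.001,0.06,55],
    [0,0,-0.4,-0.002,-0.001,0.11,55],
    [0,0,-0.4,-0.002,-0.001,0.14,55],
    [0,0,-0.4,-0.002,-0.001,0.14,55]
  ]
}}

```text
time: 2.33
tool_pos: [499.1, 1.1, 48.2]
tcp_rot: [-179.7, -0.1, 116.5]
force: [0.8, -0.8, 0.3]
grip_width: 54.9
finger_force: 0.0
```

```bash
python3 - <<'E'
from h import *
delta((501.5,0.8,13),116.5);delta((501.5,0.8,13),116.5)
E
```

```text
t 2.33 at [499.1   1.1  48.2] [-1.797e+02 -1.000e-01  1.165e+02] w 54.9 F [ 0.8 -0.8  0.3] j [-35.  11.  35. 116.  -7.  55.  30.]
turn [-0.29 -0.1   0.03] shift m [-0.0014  0.0022  0.0352]
t 2.33 at [499.1   1.1  48.2] [-1.797e+02 -1.000e-01  1.165e+02] w 54.9 F [ 0.8 -0.8  0.3] j [-35.  11.  35. 116.  -7.  55.  30.]
turn [-0.29 -0.1   0.03] shift m [-0.0014  0.0022  0.0352]
```

>>> {"name": "drive_tool", "arguments": {
  "deltas": [
    [0,0,0,-0.0005,0.001,0.02,55],
    [0,0,0,-0.001,0.002,0.035,55],
    [0,0,0,-0.001,0.002,0.035,55],
    [0,0,0,-0.001,0.002,0.035,10],
    [0,0,0,-0.001,0.002,0.035,10],
    [0,0,0,-0.001,0.002,0.035,10],
    [0,0,0,-0.001,0.002,0.035,10]
  ],
  "grip_force": 25
}}

```text
time: 3.2
tool_pos: [504.0, -0.6, 15.7]
tcp_rot: [180.0, -0.0, 116.4]
force: [-1.6, -0.6, 5.2]
grip_width: 27.5
finger_force: 25.0
```

```bash
python3 - <<'E'
from h import *
from station import ctrl
print(ctrl.observe()["finger_force"])
delta((501.5,0.8,100),116.5)
E
```

```text
25.000711977481842
t 3.2 at [504.   -0.6  15.7] [180.   -0.  116.4] w 27.5 F [-1.6 -0.6  5.2] j [-34.  14.  34. 117. -10.  51.  32.]
turn [ 0.01 -0.01 -0.15] shift m [ 0.0024 -0.0016 -0.0843]
```

>>> {"name": "drive_tool", "arguments": {
  "deltas": [
    [0,0,0,0,0,-0.03,10],
    [0,0,0,0,0,-0.06,10],
    [0,0,0,0,0,-0.12,10],
    [0,0,0,0,0,-0.15,10]
  ]
}}

```text
time: 3.7
tool_pos: [505.2, -0.5, 168.1]
tcp_rot: [179.8, 0.0, 116.3]
force: [0.8, 0.1, -1.7]
grip_width: 28.1
finger_force: 25.0
```

```bash
python3 - <<'E'
from h import *
delta((621,210,170),107.3)
E
```

```text
t 3.7 at [ 5.052e+02 -5.000e-01  1.681e+02] [179.8   0.  116.3] w 28.1 F [ 0.8  0.1 -1.7] j [-38.   2.  36. 109.  -1.  69.  25.]
turn [0.25 0.02 9.05] shift m [ 0.1372  0.1972 -0.0011]
```

>>> {"name": "drive_tool", "arguments": {
  "deltas": [
    [0,0,9,0.137,0.197,-0.001,10],
    [0,0,9,0.137,0.197,-0.001,10],
    [0,0,9,0.137,0.197,-0.001,10],
    [0,0,9,0.137,0.197,-0.001,10],
    [0,0,9,0.137,0.197,-0.001,10],
    [0,0,9,0.137,0.197,-0.001,10],
    [0,0,9,0.137,0.197,-0.001,10]
  ]
}}

```text
time: 4.58
tool_pos: [619.5, 207.7, 166.4]
tcp_rot: [-180.0, 0.0, 107.2]
force: [0.3, -0.4, -0.1]
grip_width: 27.9
finger_force: 25.0
```

```bash
python3 - <<'E'
from h import *
from station import viewer
s=viewer.snapshot("wrist"); cv2.imwrite("pics/w2.png",s["img"]); pickle.dump(s,open("w2.pkl","wb"))
c,sn=np.cos(np.radians(17.3)),np.sin(np.radians(17.3)); Rz=np.array([[c,-sn],[sn,c]])
T=lambda x,y,z: np.r_[np.array([565.5,250.8])+Rz@[x,y],z]
print("nest",proj(s,[T(41,-5,4),T(41,22,4),T(85,-60,38),T(85,60,38),T(-85,60,38)]).round(1))
delta((621,210,170),107.3)
E
```

```text
nest [[320.5 134.8]
 [320.6 106.3]
 [368.3 197.6]
 [373.4  58.9]
 [171.8  60.6]]
t 4.62 at [619.5 207.9 166.6] [180.   -0.  107.2] w 27.9 F [-0.5 -0.2 -2. ] j [-44.  22.  30.  88. -11.  73.   5.]
turn [ 0.02 -0.   -0.08] shift m [ 0.0016  0.002  -0.0034]
```

View pics/w2.png

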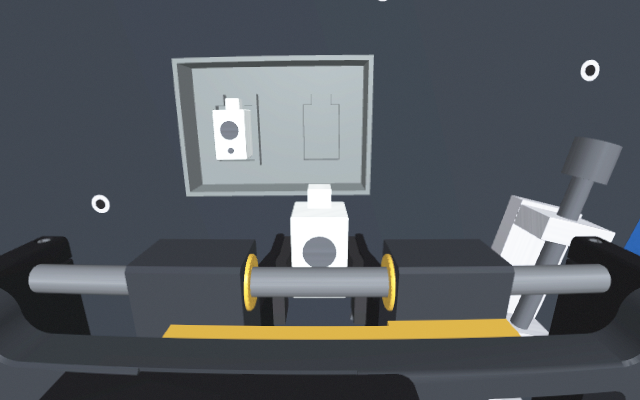

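```bash
cat >> h.py <<'E'
def tool(P,o):
    return R.from_euler("xyz",o["tcp_rot"],degrees=True).inv().apply(np.array(P)-o["tool_pos"])
E
python3 - <<'E'
from h import *
from station import ctrl
o=ctrl.observe(); s=pickle.load(open("w2.pkl","rb"))
g=cv2.cvtColor(s["img"],cv2.COLOR_BGR2GRAY)
print("col319",[(r,int(g[r,319])) for r in range(178,215)])
print("nest col 326",[(r,int(g[r,308])) for r in range(98,166)])
print("nest row130",[(c,int(g[130,c])) for c in range(298,346)])
P=cast(s,[(188,195),(173,60.5),(373.5,56.5),(370,194)],38)[:,:2]; d=np.roll(P,-1,0)-P
print("rim",P.round(1).tolist(),"c",P.mean(0).round(1),np.hypot(*d.T).round(1),np.degrees(np.arctan2(d[:,1],d[:,0])).round(1))
for z in (4,14):
    Q=cast(s,[(303.5,159),(303.5,104),(339.5,104),(339.5,159)],z)[:,:2]; print(z,"nest",Q.mean(0).round(1),np.hypot(*(np.roll(Q,-1,0)-Q).T).round(1))
for z in (150,152,154): print(z,"tab tip in tool",tool(cast(s,(319,185),z),o).round(1))
E
```

```text
col319 [(178, 181), (179, 180), (180, 181), (181, 181), (182, 181), (183, 171), (184, 233), (185, 244), (186, 244), (187, 244), (188, 244), (189, 254), (190, 255), (191, 255), (192, 255), (193, 255), (194, 255), (195, 255), (196, 255), (197, 255), (198, 255), (199, 255), (200, 255), (201, 255), (202, 255), (203, 255), (204, 255), (205, 255), (206, 255), (207, 255), (208, 252), (209, 245), (210, 246), (211, 245), (212, 245), (213, 244), (214, 243)]
nest col 326 [(98, 188), (99, 188), (100, 188), (101, 189), (102, 188), (103, 184), (104, 166), (105, 188), (106, 187), (107, 187), (108, 188), (109, 187), (110, 187), (111, 187), (112, 187), (113, 187), (114, 186), (115, 186), (116, 187), (117, 187), (118, 187), (119, 187), (120, 187), (121, 186), (122, 185), (123, 187), (124, 185), (125, 185), (126, 185), (127, 183), (128, 185), (129, 184), (130, 184), (131, 185), (132, 185), (133, 185), (134, 184), (135, 184), (136, 185), (137, 185), (138, 185), (139, 185), (140, 184), (141, 185), (142, 183), (143, 184), (144, 183), (145, 182), (146, 183), (147, 183), (148, 184), (149, 183), (150, 184), 
[... 413 characters left out ...]
, 184), (317, 185), (318, 185), (319, 185), (320, 185), (321, 185), (322, 185), (323, 185), (324, 184), (325, 184), (326, 184), (327, 185), (328, 184), (329, 185), (330, 185), (331, 185), (332, 185), (333, 186), (334, 185), (335, 186), (336, 185), (337, 185), (338, 169), (339, 161), (340, 185), (341, 186), (342, 185), (343, 185), (344, 184), (345, 185)]
rim [[503.8, 171.6], [467.5, 283.2], [628.3, 335.2], [664.9, 222.5]] c [566.1 253.1] [117.3 169.  118.4 168.9] [ 108.    17.9  -72.  -162.5]
4 nest [606.2 261. ] [53.  34.6 53.1 36. ]
14 nest [606.  261.5] [51.4 33.5 51.4 34.9]
150 tab tip in tool [[33.4  0.5 16.6]]
152 tab tip in tool [[33.9  0.5 14.6]]
154 tab tip in tool [[34.3  0.5 12.6]]
```

```bash
python3 - <<'E'
from h import *
delta((606.1,259.1,45),107.7)
E
```

```text
t 4.62 at [619.5 207.9 166.6] [180.   -0.  107.2] w 27.9 F [-0.5 -0.2 -2. ] j [-44.  22.  30.  88. -11.  73.   5.]
turn [ 0.02 -0.   -0.48] shift m [0.0529 0.0023 0.1216]
```

>>> {"name": "drive_tool", "arguments": {
  "deltas": [
    [0,0,-0.5,0.053,0.002,0.02,10],
    [0,0,-0.5,0.053,0.002,0.06,10],
    [0,0,-0.5,0.053,0.002,0.1,10],
    [0,0,-0.5,0.053,0.002,0.12,10],
    [0,0,-0.5,0.053,0.002,0.12,10],
    [0,0,-0.5,0.053,0.002,0.12,10],
    [0,0,-0.5,0.053,0.002,0.12,10]
  ]
}}

```text
time: 5.5
tool_pos: [607.0, 261.3, 48.3]
tcp_rot: [179.8, -0.0, 107.8]
force: [0.2, 0.0, -1.2]
grip_width: 27.7
finger_force: 25.0
```

```bash
python3 - <<'E'
from h import *
from station import viewer,ctrl
s=viewer.snapshot("wrist"); cv2.imwrite("pics/w3.png",s["img"]); pickle.dump(s,open("w3.pkl","wb"))
print(cast(s,[(320,150)],14))
delta((606.1,259.1,19),107.7)
E
```

```text
[[592.54765109 310.48702267  14.        ]]
t 5.55 at [606.7 261.3  48. ] [179.8  -0.  107.9] w 27.6 F [ 0.1 -0.  -0.3] j [-46.  29.  27.  93. -14.  61.   2.]
turn [ 0.16 -0.04  0.16] shift m [-0.0019 -0.0014  0.0289]
```

View pics/w3.png

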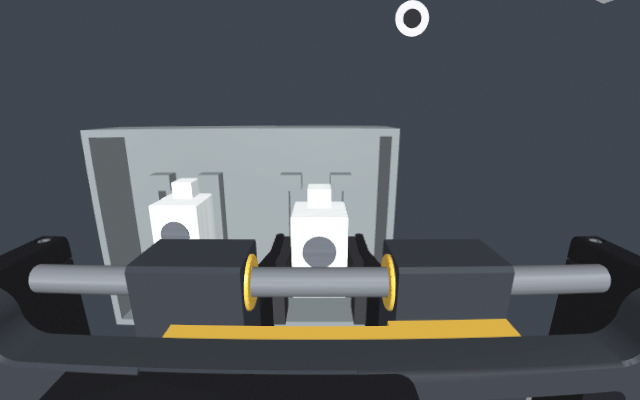

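```bash
python3 - <<'E'
from h import *
from station import ctrl
o=ctrl.observe(); s=pickle.load(open("w3.pkl","rb"))
g=cv2.cvtColor(s["img"],cv2.COLOR_BGR2GRAY)
print("row182",[(c,int(g[182,c])) for c in range(276,358)])
print("col291",[(r,int(g[r,291])) for r in range(166,200)])
print("notch outer edge tool z14",tool(cast(s,[(302,173),(330,173)],14),o).round(1))
print("tab",tool(cast(s,(319,184.5),o["tool_pos"][2]-14.5),o).round(1))
E
```

```text
row182 [(276, 176), (277, 177), (278, 175), (279, 176), (280, 176), (281, 176), (282, 176), (283, 177), (284, 177), (285, 176), (286, 177), (287, 176), (288, 176), (289, 177), (290, 176), (291, 175), (292, 177), (293, 177), (294, 177), (295, 177), (296, 177), (297, 177), (298, 176), (299, 177), (300, 165), (301, 138), (302, 153), (303, 176), (304, 178), (305, 177), (306, 177), (307, 177), (308, 177), (309, 177), (310, 176), (311, 177), (312, 178), (313, 177), (314, 176), (315, 176), (316, 177), (317, 176), (318, 177), (319, 177), (320, 176), (321, 177), (322, 177), (323, 177), (324, 176), (325, 177), (326, 177), (327, 177), (328, 178), (329, 159), (330, 141), (331, 177), (332, 177), (333, 177), (334, 176), (335, 177), (336, 177), (337, 176), (338, 177), (339, 177), (340, 176), (341, 175), (342, 176), (343, 177), (344, 176), (345, 177), (346, 176), (347, 176), (348, 176), (349, 177), (350, 177), (351, 177), (352, 175), (353, 177), (354, 176), (355, 175), (356, 176), (357, 176)]
col291 [(166, 177), (167, 177), (168, 177), (169, 177), (170, 176), (171, 176), (172, 147), (173, 131), (174, 139), (175, 168), (176, 177), (177, 177), (178, 178), (179, 176), (180, 176), (181, 177), (182, 175), (183, 176), (184, 175), (185, 176), (186, 176), (187, 176), (188, 175), (189, 175), (190, 175), (191, 175), (192, 175), (193, 175), (194, 176), (195, 176), (196, 175), (197, 176), (198, 176), (199, 176)]
notch outer edge tool z14 [[37.1 -9.5 34. ]
 [37.1  7.6 34. ]]
tab [[34.1  0.9 14.5]]
```

>>> {"name": "drive_tool", "arguments": {
  "deltas": [
    [0,0,0,-0.0015,-0.0017,0,10],
    [0,0,0,-0.0015,-0.0017,0.008,10],
    [0,0,0,-0.0015,-0.0017,0.016,10],
    [0,0,0,-0.0015,-0.0017,0.022,10],
    [0,0,0,-0.0015,-0.0017,0.025,10],
    [0,0,0,-0.0015,-0.0017,0.027,10],
    [0,0,0,-0.0015,-0.0017,0.027,10]
  ]
}}

```text
time: 6.42
tool_pos: [604.5, 258.9, 19.8]
tcp_rot: [-180.0, -0.0, 107.9]
force: [-2.0, -1.3, 3.7]
grip_width: 27.8
finger_force: 25.0
```

>>> {"name": "drive_tool", "arguments": {
  "deltas": [
    [0,0,0,0,0,0.0,44],
    [0,0,0,0,0,0,44],
    [0,0,0,0,0,0,44],
    [0,0,0,0,0,-0.02,44],
    [0,0,0,0,0,-0.06,44],
    [0,0,0,-0.04,0,-0.11,44],
    [0,0,0,-0.08,0,-0.16,44],
    [0,0,0,-0.08,0,-0.16,44],
    [0,0,0,-0.08,0,-0.16,44]
  ]
}}

```text
time: 7.55
tool_pos: [629.1, 183.2, 180.2]
tcp_rot: [179.9, -0.1, 107.8]
force: [0.1, 0.9, -0.9]
grip_width: 38.1
finger_force: 0.0
```

```bash
python3 - <<'E'
from h import *
from station import viewer,ctrl
s=viewer.snapshot("wrist"); pickle.dump(s,open("w4.pkl","wb"))
cv2.imwrite("pics/w4.png",cv2.resize(s["img"][20:240,150:450],None,fx=2.4,fy=2.4))
hsv=cv2.cvtColor(s["img"],cv2.COLOR_BGR2HSV); m=(hsv[...,2]>215)&(hsv[...,1]<60)
rect(s,m,34,300)
delta((470,-290,170),17.3)
E
```

```text
px [536. 313.] ctr 907.0 123.5 wh 23.0 45.9 ang 65.0
px [544. 215.] ctr 866.6 221.0 wh 109.6 85.6 ang 3.9
px [232.  99.] ctr 528.7 241.0 wh 34.0 52.4 ang 16.4
px [323.  64.] ctr 605.9 278.9 wh 60.0 75.2 ang 18.0
t 7.6 at [628.1 184.2 178.8] [-1.799e+02 -1.000e-01  1.079e+02] w 38.0 F [ 0.1 -0.6 -1.2] j [-42.  22.  30.  87. -11.  74.   7.]
turn [-1.000e-01 -1.000e-02  9.064e+01] shift m [-0.4024 -0.2965  0.0085]
```

View pics/w4.png

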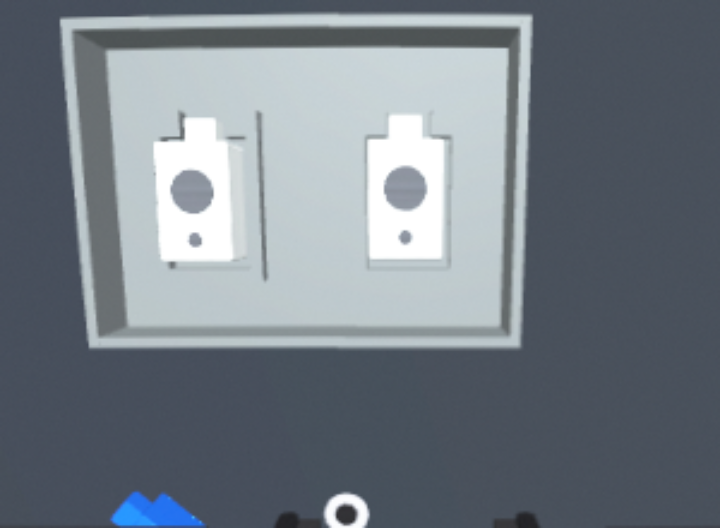

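Picture shows the block in the right-hand nest, flat, tab in the notch (crop (405,190), ≤2 mm off). Now to the lid.

```bash
python3 - <<'E'
from h import *
delta((418,-303,200),17.3)
E
```

```text
t 7.6 at [628.1 184.2 178.8] [-1.799e+02 -1.000e-01  1.079e+02] w 38.0 F [ 0.1 -0.6 -1.2] j [-42.  22.  30.  87. -11.  74.   7.]
turn [-1.000e-01 -1.000e-02  9.064e+01] shift m [-0.3987 -0.35   -0.0214]
```

>>> {"name": "drive_tool", "arguments": {
  "deltas": [
    [0,0,90.6,-0.399,-0.35,-0.021,44],
    [0,0,90.6,-0.399,-0.35,-0.021,44],
    [0,0,90.6,-0.399,-0.35,-0.021,44],
    [0,0,90.6,-0.399,-0.35,-0.021,44],
    [0,0,90.6,-0.399,-0.35,-0.021,44],
    [0,0,90.6,-0.399,-0.35,-0.021,44],
    [0,0,90.6,-0.399,-0.35,-0.021,44],
    [0,0,90.6,-0.399,-0.35,-0.021,44],
    [0,0,90.6,-0.399,-0.35,-0.021,44],
    [0,0,90.6,-0.399,-0.35,-0.021,44]
  ]
}}

```text
time: 8.85
tool_pos: [416.9, -305.4, 199.4]
tcp_rot: [-180.0, 0.1, 17.1]
force: [-0.7, 0.4, -0.2]
grip_width: 38.1
finger_force: 0.0
```

>>> {"name": "drive_tool", "arguments": {
  "deltas": [
    [0,0,0,0,0,0,44],
    [0,0,0,0,0,0,44]
  ]
}}

```text
time: 9.1
tool_pos: [419.3, -302.2, 199.7]
tcp_rot: [-179.9, 0.0, 17.5]
force: [0.1, 0.0, -0.0]
grip_width: 38.2
finger_force: 0.0
```

```bash
python3 - <<'E'
from h import *
from station import viewer,ctrl
s=viewer.snapshot("wrist"); pickle.dump(s,open("w5.pkl","wb")); cv2.imwrite("pics/w5.png",s["img"])
print(proj(s,[(466.2,-288.4,77)]))
delta((418,-303,200),17.3)
E
```

```text
[[320.34023194 142.41437009]]
t 9.15 at [ 419.1 -302.6  199.8] [-180.     0.    17.5] w 38.6 F [ 0.4 -0.  -0.4] j [-24.   3.  59. 105.  -3.  73. -36.]
turn [-0.04  0.02  0.17] shift m [-0.0012  0.0001 -0.0002]
```

View pics/w5.png

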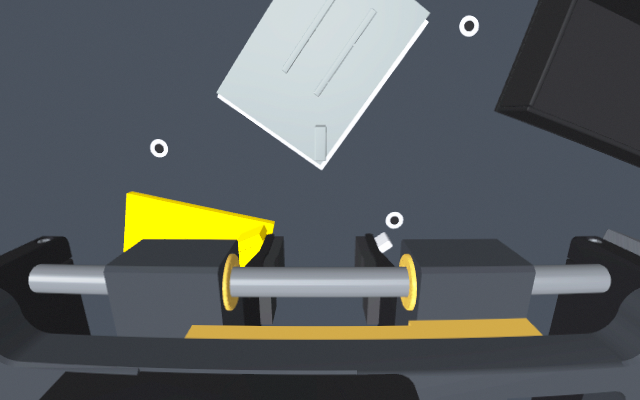

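```bash
python3 - <<'E'
from h import *
from station import ctrl
o=ctrl.observe(); s=pickle.load(open("w5.pkl","rb"))
g=cv2.cvtColor(s["img"],cv2.COLOR_BGR2GRAY)
print("col320",[(r,int(g[r,320])) for r in range(118,172)])
print("row140",[(c,int(g[140,c])) for c in range(308,334)])
print("row156",[(c,int(g[156,c])) for c in range(308,334)])
print("fin px @77 tool",tool(cast(s,[(320.5,125),(320.5,142),(320.5,160)],77),o).round(1))
delta((466.2,-288.4,100),17.3)
E
```

```text
col320 [(118, 211), (119, 211), (120, 211), (121, 211), (122, 210), (123, 212), (124, 202), (125, 165), (126, 164), (127, 204), (128, 212), (129, 212), (130, 211), (131, 211), (132, 211), (133, 211), (134, 211), (135, 211), (136, 211), (137, 209), (138, 210), (139, 209), (140, 210), (141, 209), (142, 209), (143, 208), (144, 207), (145, 208), (146, 208), (147, 208), (148, 207), (149, 206), (150, 206), (151, 207), (152, 206), (153, 206), (154, 206), (155, 207), (156, 205), (157, 204), (158, 205), (159, 204), (160, 190), (161, 199), (162, 206), (163, 205), (164, 225), (165, 250), (166, 254), (167, 254), (168, 251), (169, 189), (170, 96), (171, 81)]
row140 [(308, 208), (309, 208), (310, 208), (311, 209), (312, 209), (313, 208), (314, 211), (315, 216), (316, 211), (317, 211), (318, 209), (319, 210), (320, 210), (321, 208), (322, 207), (323, 207), (324, 204), (325, 186), (326, 176), (327, 208), (328, 209), (329, 208), (330, 208), (331, 207), (332, 208), (333, 208)]
row156 [(308, 220), (309, 208), (310, 207), (311, 207), (312, 208), (313, 208), (314, 211), (315, 214), (316, 208), (317, 207), (318, 205), (319, 206), (320, 205), (321, 205), (322, 205), (323, 204), (324, 198), (325, 173), (326, 213), (327, 253), (328, 254), (329, 254), (330, 253), (331, 238), (332, 112), (333, 83)]
fin px @77 tool [[ 64.    0.8 122.8]
 [ 49.5   0.8 122.8]
 [ 33.9   0.9 122.8]]
t 9.15 at [ 419.1 -302.6  199.8] [-180.     0.    17.5] w 38.6 F [ 0.4 -0.  -0.4] j [-24.   3.  59. 105.  -3.  73. -36.]
turn [-0.04  0.02  0.17] shift m [0.0492 0.0007 0.0998]
```

>>> {"name": "drive_tool", "arguments": {
  "deltas": [
    [0,0,0.2,0.049,0.001,0.02,44],
    [0,0,0.2,0.049,0.001,0.06,44],
    [0,0,0.2,0.049,0.001,0.1,44],
    [0,0,0.2,0.049,0.001,0.12,44],
    [0,0,0.2,0.049,0.001,0.12,44],
    [0,0,0.2,0.049,0.001,0.12,44]
  ]
}}

```text
time: 9.9
tool_pos: [466.4, -291.3, 81.6]
tcp_rot: [179.9, -0.1, 17.1]
force: [0.5, 0.2, 1.1]
grip_width: 38.2
finger_force: 0.0
```

```bash
python3 - <<'E'
from h import *
delta((466.2,-288.4,48),17.3)
E
```

```text
t 9.9 at [ 466.4 -291.3   81.6] [ 1.799e+02 -1.000e-01  1.710e+01] w 38.2 F [0.5 0.2 1.1] j [-18.  19.  56. 109. -18.  61. -29.]
turn [ 0.08 -0.11 -0.23] shift m [ 0.0006 -0.0028  0.0336]
```

>>> {"name": "drive_tool", "arguments": {
  "deltas": [
    [0,0,0,0,-0.0015,0.015,44],
    [0,0,0,0,-0.0015,0.028,44],
    [0,0,0,0,-0.0015,0.033,44],
    [0,0,0,0,-0.0015,0.033,44],
    [0,0,0,0,-0.0015,0.033,20],
    [0,0,0,0,-0.0015,0.033,5],
    [0,0,0,0,-0.0015,0.033,0],
    [0,0,0,0,-0.0015,0.033,0],
    [0,0,0,0,-0.0015,0.033,0],
    [0,0,0,0,-0.0015,0.033,0]
  ],
  "grip_force": 55
}}

```text
time: 11.15
tool_pos: [464.9, -288.9, 47.4]
tcp_rot: [-179.9, -0.0, 17.1]
force: [-2.8, 2.9, 4.7]
grip_width: 9.6
finger_force: 55.0
```

>>> {"name": "drive_tool", "arguments": {
  "deltas": [
    [0,-1,0,0.0002,0,-0.0032,0],
    [0,-2,0,0.0004,0,-0.0064,0],
    [0,-3,0,0.0007,0,-0.0096,0],
    [0,-4,0,0.001,0,-0.0128,0],
    [0,-5,0,0.0014,0,-0.016,0],
    [0,-6,0,0.0018,0,-0.0192,0],
    [0,-6,0,0.0018,0,-0.0192,0],
    [0,-6,0,0.0018,0,-0.0192,0]
  ]
}}

```text
time: 12.15
tool_pos: [467.2, -288.5, 66.4]
tcp_rot: [180.0, 5.9, 17.1]
force: [2.1, 2.6, -3.8]
grip_width: 9.2
finger_force: 55.0
```

```bash
python3 - <<'E'
from h import *
from station import viewer,ctrl
o=ctrl.observe(); print(o["force"],o["torque"],o["tool_pos"],o["tcp_rot"],o["finger_force"])
s=viewer.snapshot("side"); s0=pickle.load(open("side0.pkl","rb")); pickle.dump(s,open("side1.pkl","wb"))
a=cv2.resize(s0["img"][230:350,270:420],None,fx=2.6,fy=2.6); b=cv2.resize(s["img"][230:350,270:420],None,fx=2.6,fy=2.6)
cv2.imwrite("pics/side1.png",np.hstack([a,b]))
E
```

```text
[ 2.06330947  2.60846347 -3.77623057] [ 0.64535013 -0.4862346   0.19377238] [ 467.15620862 -288.50537963   66.35061398] [179.996431     5.94724105  17.07553606] 55.02148814499378
```

View pics/side1.png

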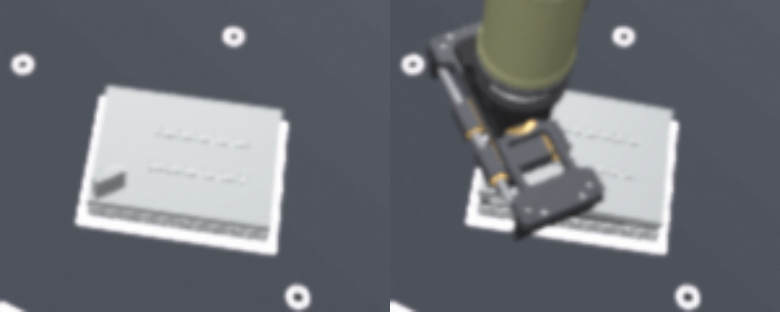

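Left = before, right = now: fin corner is up, far corner (top right, 282,108) unmoved; the stack base is unmoved. Lift straight up.

>>> {"name": "drive_tool", "arguments": {
  "deltas": [
    [0,0,0,-0.0002,0,-0.002,0],
    [0,0,0,-0.0004,0,-0.004,0],
    [0,0,0,-0.0006,0,-0.006,0],
    [0,0,0,-0.0008,0,-0.008,0],
    [0,0,0,-0.001,0,-0.01,0],
    [0,0,0,-0.0015,0,-0.015,0],
    [0,0,0,-0.003,0,-0.025,0],
    [0,0,0,-0.004,0,-0.04,0],
    [0,0,0,-0.0063,0,-0.06,0],
    [0,0,0,-0.0063,0,-0.06,0]
  ]
}}

```text
time: 13.45
tool_pos: [468.1, -289.6, 129.0]
tcp_rot: [179.9, 5.8, 17.1]
force: [-0.0, 0.9, -0.5]
grip_width: 9.5
finger_force: 55.0
```

```bash
python3 - <<'E'
from h import *
from station import viewer,ctrl
o=ctrl.observe(); print(o["force"],o["torque"],o["tool_pos"],o["tcp_rot"],o["finger_force"])
s=viewer.snapshot("side"); s0=pickle.load(open("side0.pkl","rb")); pickle.dump(s,open("side2.pkl","wb"))
w=viewer.snapshot("wrist"); pickle.dump(w,open("w6.pkl","wb"))
b=cv2.resize(s["img"][200:350,270:420],(400,400)); 
cv2.imwrite("pics/side2.png",np.hstack([b,cv2.resize(w["img"],(400,250))[:,:].repeat(1,0) if 0 else cv2.copyMakeBorder(cv2.resize(w["img"],(400,250)),0,150,0,0,cv2.BORDER_CONSTANT)]))
E
```

```text
[-0.03605835  0.872573   -0.50963721] [-0.02670713  0.07545513 -0.02667914] [ 468.07926336 -289.61293571  129.02503264] [179.86990536   5.79080207  17.05652597] 54.9925725068897
```

View pics/side2.png

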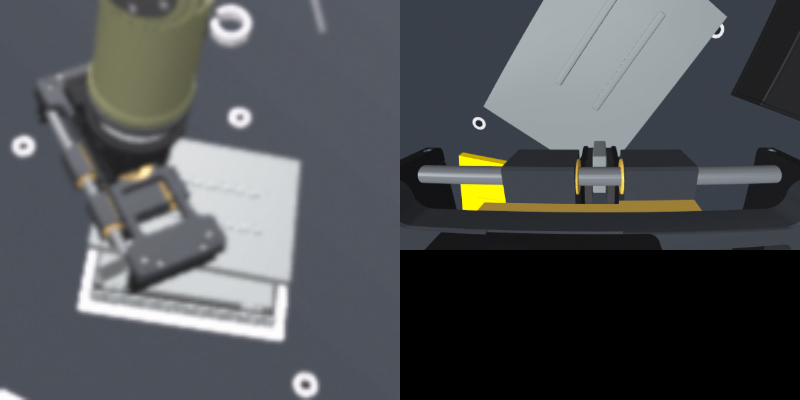

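```bash
python3 - <<'E'
from h import *
delta((518,188.5,185),53)
E
```

```text
t 13.55 at [ 466.9 -288.6  127.1] [180.    5.9  17.1] w 9.6 F [-0.1 -0.1 -1.1] j [-22.  20.  57. 103. -13.  70. -33.]
turn [ -1.86   5.75 -35.89] shift m [ 0.1819 -0.4411 -0.0772]
```

>>> {"name": "drive_tool", "arguments": {
  "deltas": [
    [-0.05,0.15,-1,0.002,-0.01,-0.012,0],
    [-0.1,0.4,-2.5,0.01,-0.03,-0.022,0],
    [-0.2,0.9,-5,0.024,-0.06,-0.032,0],
    [-0.4,1.4,-8,0.04,-0.095,-0.042,0],
    [-0.6,1.9,-11,0.055,-0.13,-0.05,0],
    [-0.8,2.4,-14,0.068,-0.165,-0.058,0],
    [-0.9,2.9,-17,0.082,-0.2,-0.064,0],
    [-1.1,3.4,-20,0.096,-0.235,-0.068,0],
    [-1.25,3.9,-23,0.11,-0.27,-0.072,0],
    [-1.4,4.4,-26,0.125,-0.3,-0.074,0]
  ]
}}

```text
time: 14.8
tool_pos: [504.7, 39.0, 187.7]
tcp_rot: [-179.7, 1.4, 43.3]
force: [0.6, -0.5, -1.0]
grip_width: 9.7
finger_force: 55.0
```

```bash
python3 - <<'E'
from h import *
delta((518,188.5,175),53)
E
```

```text
t 14.8 at [504.7  39.  187.7] [-179.7    1.4   43.3] w 9.7 F [ 0.6 -0.5 -1. ] j [-52.   3.  46. 106.  -1.  73. -52.]
turn [-0.44  1.36 -9.68] shift m [ 0.1126 -0.0996  0.0105]
```

>>> {"name": "drive_tool", "arguments": {
  "deltas": [
    [-0.1,0.3,-2,0.022,-0.02,0.002,0],
    [-0.2,0.6,-4,0.045,-0.04,0.004,0],
    [-0.3,0.9,-6,0.068,-0.06,0.006,0],
    [-0.4,1.2,-8,0.09,-0.08,0.008,0],
    [-0.4,1.4,-9.7,0.105,-0.093,0.01,0],
    [-0.4,1.4,-9.7,0.113,-0.1,0.01,0],
    [-0.4,1.4,-9.7,0.113,-0.1,0.01,0],
    [-0.4,1.4,-9.7,0.113,-0.1,0.01,0]
  ]
}}

```text
time: 15.8
tool_pos: [519.1, 185.5, 175.1]
tcp_rot: [180.0, 0.0, 52.7]
force: [0.2, -0.7, -1.3]
grip_width: 9.7
finger_force: 55.0
```

```bash
python3 - <<'E'
from h import *
from station import viewer,ctrl
delta((518,188.5,155),53)
s=viewer.snapshot("side"); w=viewer.snapshot("top"); pickle.dump((s,w),open("fin.pkl","wb"))
t=cv2.resize(w["img"][120:260,200:440],(400,233)); a=cv2.resize(s["img"][60:330,230:400],(300,476))
out=np.zeros((476,700,3),np.uint8); out[:,:300]=a; out[:233,300:]=t
cv2.imwrite("pics/fin.png",out)
for z in (165,):
    print(proj(s,[(566,252,z)]),proj(w,[(566,252,z)]))
E
```

```text
t 15.8 at [519.1 185.5 175.1] [180.    0.   52.7] w 9.7 F [ 0.2 -0.7 -1.3] j [-58.   9.  40. 102.  -6.  71. -54.]
turn [ 0.    0.03 -0.31] shift m [ 0.0017 -0.0027  0.0201]
[[318.46607362 107.88890887]] [[241.18215433 187.59747884]]
```

View pics/fin.png

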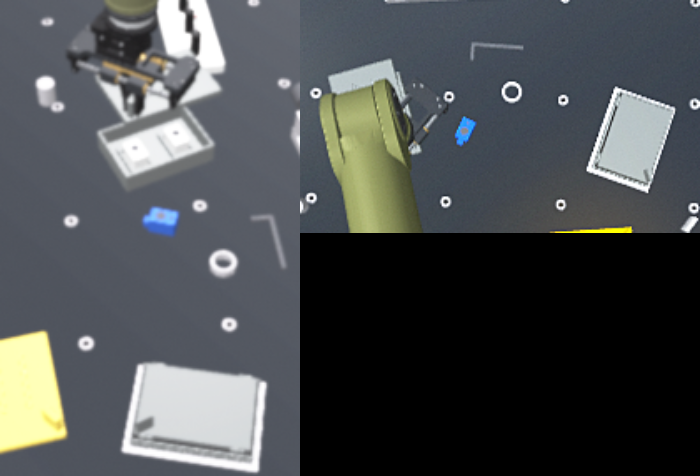

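```bash
python3 - <<'E'
from h import *
s,w=pickle.load(open("fin.pkl","rb"))
c,n=np.cos(np.radians(17.6)),np.sin(np.radians(17.6)); L=lambda x,y,z:(566+c*x-n*y,252+n*x+c*y,z)
print([(f(p)) for f in [lambda p:(round(230+p[0]*.5667,1),round(60+p[1]*.5672,1))] for p in [(220,85),(133,117)]])
print(proj(s,[L(85,-60,171),L(-85,-60,171),L(85,60,171),L(85,-60,160)]).round(1))
E
```

```text
[(354.7, 108.2), (305.4, 126.4)]
[[354.4 110.2]
 [300.7 128.6]
 [334.8  85.9]
 [354.2 113. ]]
```

>>> {"name": "drive_tool", "arguments": {
  "deltas": [
    [0,0,0,0.001,-0.002,0.005,0],
    [0,0,0,0.001,-0.002,0.012,0],
    [0,0,0,0.001,-0.002,0.018,0],
    [0,0,0,0.001,-0.002,0.02,0],
    [0,0,0,0.001,-0.002,0.02,0],
    [0,0,0,0.001,-0.002,0.02,0],
    [0,0,0,0.001,-0.002,0.02,0],
    [0,0,0,0.001,-0.002,0.02,0]
  ]
}}

```text
time: 16.9
tool_pos: [517.9, 188.9, 155.1]
tcp_rot: [-180.0, 0.0, 52.8]
force: [0.8, 0.1, -1.7]
grip_width: 9.7
finger_force: 55.0
```

The lid corner is within about 2 px of where a level lid would put it, and the lid is still and about 10 cm above the rim.

```bash
python3 -c "
from station import ctrl
print(ctrl.job_done())"
```

```text
the job is handed in; nothing more can be done
None
```

The job is handed in at 16.9 s (no verdict was returned): the block is seated in its nest and released, and the lid was peeled off with the stack left in place and is held by its fin, level, about 10 cm above the tray rim.

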